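# Stack the pigment pots in the order of the colour samples

## Task

Stack the four coloured pots into one upright column on the board's black seat, each pot fully seated over the one below, in the order that the colour samples on the board show: the colour of the sample nearest the seat goes at the bottom, and the colour of the farthest sample on top. Leave the small glass jar with the stir stick standing where it is.

Things in the scene. Friction and masses are not known exactly. Their poses are not given: they have to be found in the camera images.
- board: fixed plywood board 287 x 74 x 8 mm, flat on the table. Origin at table level under the centre of its round black seat near one end; z up, +x along the board from the seat past the colour samples (x = -46 to +241 mm). Seat: a tapered spigot on the board's top face, 39 mm across at its foot, 29 mm at its top, 8 mm high. A pot seated on it stands with its underside 8 mm above the table.
- pot_red: loose closed red pot, upright, 54 mm across, 0.09 kg, straight sides with two white lines. Origin at centre of underside, z up. Body 38 mm high, on top a tapered spigot (39 mm across at its foot, 29 at its top, 8 mm high; 46 mm overall). Underside has a recess 45 mm across, 10 mm deep, that drops over a spigot with 2 mm of play, led in by the taper: each pot stands 38 mm above the one below.
- pot_yellow: loose closed yellow pot, upright, 54 mm across, 0.09 kg, straight sides with two white lines. Origin at centre of underside, z up. Body 38 mm high, on top a tapered spigot (39 mm across at its foot, 29 at its top, 8 mm high; 46 mm overall). Underside has a recess 45 mm across, 10 mm deep, that drops over a spigot with 2 mm of play, led in by the taper: each pot stands 38 mm above the one below.
- pot_green: loose closed green pot, upright, 54 mm across, 0.09 kg, straight sides with two white lines. Origin at centre of underside, z up. Body 38 mm high, on top a tapered spigot (39 mm across at its foot, 29 at its top, 8 mm high; 46 mm overall). Underside has a recess 45 mm across, 10 mm deep, that drops over a spigot with 2 mm of play, led in by the taper: each pot stands 38 mm above the one below.
- pot_blue: loose closed blue pot, upright, 54 mm across, 0.09 kg, straight sides with two white lines. Origin at centre of underside, z up. Body 38 mm high, on top a tapered spigot (39 mm across at its foot, 29 at its top, 8 mm high; 46 mm overall). Underside has a recess 45 mm across, 10 mm deep, that drops over a spigot with 2 mm of play, led in by the taper: each pot stands 38 mm above the one below.
- sample_red: flat red colour sample, 36 x 50 x 4 mm, fixed on the board's top; origin at the centre of its underside. The four samples lie in a row on the board, 75, 120, 165 and 210 mm from the seat, in an order that changes from start to start.
- sample_yellow: flat yellow colour sample, 36 x 50 x 4 mm, fixed on the board's top; origin at the centre of its underside. The four samples lie in a row on the board, 75, 120, 165 and 210 mm from the seat, in an order that changes from start to start.
- sample_green: flat green colour sample, 36 x 50 x 4 mm, fixed on the board's top; origin at the centre of its underside. The four samples lie in a row on the board, 75, 120, 165 and 210 mm from the seat, in an order that changes from start to start.
- sample_blue: flat blue colour sample, 36 x 50 x 4 mm, fixed on the board's top; origin at the centre of its underside. The four samples lie in a row on the board, 75, 120, 165 and 210 mm from the seat, in an order that changes from start to start.
- glass_jar: bystander: loose small open glass jar with a wooden stir stick leaning in it, 46 mm in diameter, 49 mm high (88 mm to the end of the stick), standing upright on the table between pots and board; origin at the centre of its underside, z up.
Things that resemble listed ones, but are neither listed nor needed, are in the scene too. What is shaped like the pot_red but pink is not meant. Of the things shaped like the pot_yellow, the yellow one is meant.

How it is judged (in metres and radians):
At the end, for the whole second after the job is handed in: All four pots stand at rest in one column on the seat, within 15 mm of its axis and 0.1 rad of upright; each pot's height is within 5 mm of its fully seated height (underside 8, 46, 84 and 122 mm above the table, bottom to top) at the level its colour has in the row of samples counted from the seat (((x of sample_red in the frame of board between 0.0525 and 0.0975 m and height (world z) of pot_red between 0.003 and 0.013 m) or (x of sample_red in the frame of board between 0.0975 and 0.1425 m and height (world z) of pot_red between 0.041 and 0.051 m) or (x of sample_red in the frame of board between 0.1425 and 0.1875 m and height (world z) of pot_red between 0.079 and 0.089 m) or (x of sample_red in the frame of board between 0.1875 and 0.2325 m and height (world z) of pot_red between 0.117 and 0.127 m)) and horizontal distance between each of pot_red, pot_yellow, pot_green, pot_blue and board below 0.015 m and angle between each of pot_red, pot_yellow, pot_green, pot_blue's own z axis and vertical below 0.1 rad and linear speed of each of pot_red, pot_yellow, pot_green, pot_blue below 0.02 m/s and ((x of sample_yellow in the frame of board between 0.0525 and 0.0975 m and height (world z) of pot_yellow between 0.003 and 0.013 m) or (x of sample_yellow in the frame of board between 0.0975 and 0.1425 m and height (world z) of pot_yellow between 0.041 and 0.051 m) or (x of sample_yellow in the frame of board between 0.1425 and 0.1875 m and height (world z) of pot_yellow between 0.079 and 0.089 m) or (x of sample_yellow in the frame of board between 0.1875 and 0.2325 m and height (world z) of pot_yellow between 0.117 and 0.127 m)) and ((x of sample_green in the frame of board between 0.0525 and 0.0975 m and height (world z) of pot_green between 0.003 and 0.013 m) or (x of sample_green in the frame of board between 0.0975 and 0.1425 m and height (world z) of pot_green between 0.041 and 0.051 m) or (x of sample_green in the frame of board between 0.1425 and 0.1875 m and height (world z) of pot_green between 0.079 and 0.089 m) or (x of sample_green in the frame of board between 0.1875 and 0.2325 m and height (world z) of pot_green between 0.117 and 0.127 m)) and ((x of sample_blue in the frame of board between 0.0525 and 0.0975 m and height (world z) of pot_blue between 0.003 and 0.013 m) or (x of sample_blue in the frame of board between 0.0975 and 0.1425 m and height (world z) of pot_blue between 0.041 and 0.051 m) or (x of sample_blue in the frame of board between 0.1425 and 0.1875 m and height (world z) of pot_blue between 0.079 and 0.089 m) or (x of sample_blue in the frame of board between 0.1875 and 0.2325 m and height (world z) of pot_blue between 0.117 and 0.127 m))); the robot touches nothing.
It fails at once if the small glass jar with the stir stick is shifted more than 30 mm or tipped over (distance of glass_jar from where it was at the start of the episode above 0.03 m or angle between glass_jar's own z axis and vertical above 0.3 rad).
It also fails if it takes over 120 s, if anything falls off the work surface, if the arm or the gripper's body presses on something with over 40 N, if the wrist force passes 120 N, or if a joint passes its speed limit or range.

## Robot

A 6-joint arm with a two-finger parallel gripper is mounted at the origin on a cart in front of the work surface, level with it; the furniture and walls round the work are solid. World frame = base frame: x ahead of the robot, y to its left, z up, the work surface at z = 0. Lengths are in m, angles in degrees, forces in N, time in s.
With the tool pointing down it reaches from about 0.425 to 1.125 m from the base axis. Payload 14.9 kg.
Tool frame: the origin (TCP) lies midway between the tips of the shut fingers; the grasp point (between the pads) lies 19 mm behind it; z points along the fingers, y is the direction in which the jaws open and shut (so a half turn about z gives the same grasp; the last joint's range is limited). The gripper opens to 91 mm and grips with 3 to 60 N. Pads are 32 mm wide; open, the fingers measure 118 mm over their backs; the gripper's body (76 mm by 178 mm) begins 60 mm behind the grasp point.
Start: joints at [67.191, 21.709, 99.362, -0, 58.929, -1.908], TCP at [0.25, 0.654, 0.214] pointing down, gripper open.
Joint ranges: [-158.91, 158.91], [-42.39, 125.64], [0.06, 152.35], [-60.88, 240.88], [17.5, 164.5], [-176.32, 176.32]. Speed limits (degrees/s): [108.29, 108.29, 136.94, 180, 180, 180].

## Interface

Orientations are given as [roll, pitch, yaw] about the fixed x, y, z axes, in that order (R = Rz(yaw) Ry(pitch) Rx(roll)).
In Python, from plant import bot gives the robot as it stands.
- The arm moves only by the tool carry_out, never from a script. Its argument "increments" is a list of rows, each an object with "dr": the turn, a rotation vector about the tool's x, y, z in degrees, a list of three; "linear": the shift along the tool's x, y, z in mm, a list of three; "gripper": the opening, from 0 (shut) to 1 (fully open). In form: [{"dr": [ax, ay, az], "linear": [dx, dy, dz], "gripper": gripper}, ...]. A call has 1 to 20 rows; each row shifts and turns the commanded pose from where the row before left it, along the tool's axes as they then stand; what a row does not reach is not made up. A row lasts 1/8 s, in which the tool goes at most 62.5 mm and 10.7 degrees, less where a joint would pass 70% of its speed; a pose out of reach is approached as far as the arm can. A call with a gripper value outside its range is refused whole. The fingers move at their own pace and stop on an object; "force" is the grip in N (left out, the last holds). Time passes only in rows, so rows that do not move let the fingers close. It gives the time, the measured TCP pose, the force and the opening at its end, in the units of the state.
- bot.read_state(): the state, without advancing time (a new reading comes with each control period).
- bot.grab_frame(name): name is "scene" or "top" or "wrist"; returns (picture, depth): 480x640x3 uint8, red, green, blue; 480x640 float32, m along the optical axis (not along the pixel's ray), 0 where there is no reading.
- bot.camera_model(name): a dict with "fov_y" (degrees; the focal length in pixels is half the picture's height over the tangent of half this angle, whatever the lens; pixels are square), "cx", "cy" (the principal point, pixels), "position" and "orientation" of the camera in the world; the wrist camera has in their place "hand_eye" (4x4, takes a point from camera to tool coordinates, whose origin is the TCP and whose axes are the flange's). Camera axes: x right, y up, looking along -z (the intrinsics and any distortion apply to the point x, -y, -z); pixel columns grow to the right and rows downward; lengths in m; the calibration is good to about 2 mm. The wrist camera is an equidistant fisheye: a pixel r from the principal point sees the ray r / f radians off the axis. A picture is of the moment at which its call begins: read the wrist's pose just before it. camera_model takes no time and is no camera call.
- bot.close_job(): hands the job in, once; it reports no verdict.
The state is a dict: "clock": time; "q": joint angles; "dq": joint speeds; "effort": joint torques, N m; "ee_pos": TCP position; "tool_rot": TCP orientation; "wrist_force": force on the tool from outside, world axes, zero at the start; "ft_torque": the same for the moment, N m; "gripper_width": opening from 0.0 (shut) to 1.0 (fully open).
Only numpy, scipy, OpenCV 4.12 (cv2) and the standard library are available. Lean on these libraries where they do the work, as an engineer would, in place of code of your own. Each camera call takes 0.05 s, during which the arm holds its last target.

## Working session

There is one attempt and no reset: what is moved stays moved. The work goes in short steps, Python scripts to look and compute and a tool call to move; the robot and the scene stay as the last step left them, time stands still between calls to the robot, and variables do not carry over. Pictures are saved under pics/ and viewed, and the job is handed in when it is done.

Besides the shell and the picture viewer there is one more tool, called after "Call:" in YAML: its name, and indented under it one key for each argument. carry_out: Moves the arm, as the interface text tells. Its arguments: {"type":"object","properties":{"increments":{"type":"array","items":{"type":"object","properties":{"dr":{"type":"array","items":{"type":"number"}},"linear":{"type":"array","items":{"type":"number"}},"gripper":{"type":"number"}}}},"force":{"type":"number"}},"required":["increments"]}

```bash
mkdir -p pics; ls; python3 - <<'E'
from plant import bot
import cv2,numpy as np
print(bot.read_state())
for n in ("scene","top","wrist"):
    print(n,bot.camera_model(n))
    p,d=bot.grab_frame(n)
    cv2.imwrite(f"pics/{n}0.png",p[:,:,::-1]); np.save(f"pics/{n}0.npy",d); print(d.min(),d.max())
E
```

```text
pics
{'clock': 0.0, 'q': array([ 6.71902604e+01,  2.17391095e+01,  9.93965777e+01,  1.88836387e-04,
        5.89281792e+01, -1.90749302e+00]), 'dq': array([ 0.08959703,  0.00679161, -0.01844625, -0.04041557, -0.07184706,
        0.02383924]), 'effort': array([-1.02071564e-03, -7.63726115e+01, -4.34358108e+01,  6.51228684e-02,
        4.25355148e-02, -2.46627610e-05]), 'ee_pos': array([0.24958381, 0.65355827, 0.21327263]), 'tool_rot': array([-1.79936174e+02, -2.28739119e-03,  1.59097655e+02]), 'wrist_force': array([0.25488538, 1.06419892, 0.7883778 ]), 'ft_torque': array([0.01163929, 0.02443195, 0.01796137]), 'gripper_width': 0.9982098100034517}
scene {'fov_y': 54.9792925851361, 'cx': 313.66318474737926, 'cy': 243.4771295761364, 'position': array([-0.10223172,  0.35637951,  0.58081085]), 'orientation': array([  53.37142505,   -0.58984492, -121.74842073])}
0.0 3.2820687
top {'fov_y': 51.916876661468386, 'cx': 316.5109244075111, 'cy': 237.10375788673417, 'position': array([ 0.33152384, -0.01770605,  1.19518356]), 'orientation': array([  7.21713787,   0.31363634, -91.43887452])}
0.0 2.1124158
wrist {'fov_y': 65.70646984690485, 'cx': 317.69515040643137, 'cy': 238.688490234017, 'hand_eye': array([[ 8.44715855e-04,  9.61073787e-01,  2.76290542e-01,
         7.75736375e-02],
       [ 9.99999511e-01, -6.69713067e-04, -7.27754802e-04,
         1.39746288e-03],
       [-5.14390677e-04,  2.76291021e-01, -9.61073882e-01,
        -1.71838513e-01],
       [ 0.00000000e+00,  0.00000000e+00,  0.00000000e+00,
         1.00000000e+00]])}
0.0 1.2860595
```

View pics/top0.png

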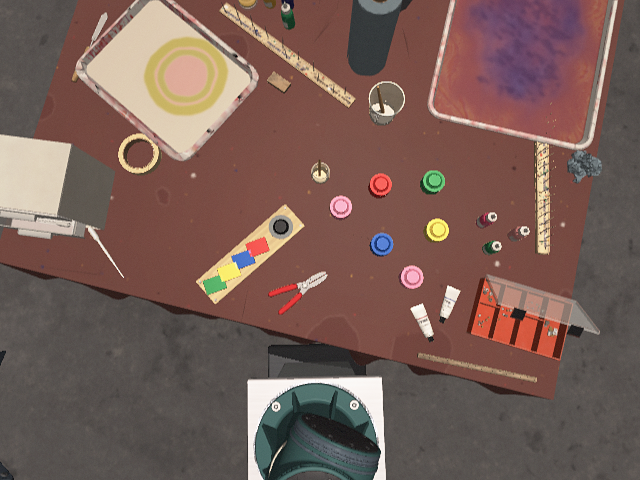

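View pics/scene0.png

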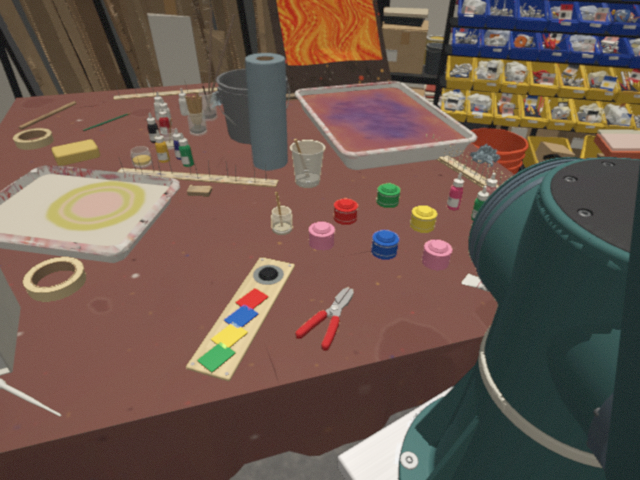

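View pics/wrist0.png

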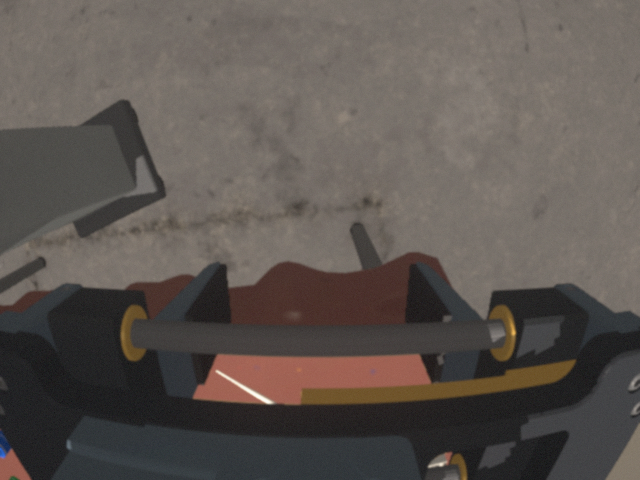

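```bash
cat > h.py <<'E'
import numpy as np,cv2
from scipy.spatial.transform import Rotation as R
from plant import bot
def cam(name,st=None):
    m=bot.camera_model(name); f=240/np.tan(np.radians(m['fov_y']/2))
    if name!='wrist':
        T=np.eye(4);T[:3,:3]=R.from_euler('xyz',m['orientation'],degrees=True).as_matrix();T[:3,3]=m['position']
    else:
        B=np.eye(4);B[:3,:3]=R.from_euler('xyz',st['tool_rot'],degrees=True).as_matrix();B[:3,3]=st['ee_pos']
        T=B@m['hand_eye']
    return f,m['cx'],m['cy'],T
def rays(name,uv,c):
    f,cx,cy,T=c; uv=np.atleast_2d(uv).astype(float); x=(uv[:,0]-cx)/f;y=(uv[:,1]-cy)/f
    if name=='wrist':
        r=np.hypot(x,y)+1e-12; d=np.c_[np.sin(r)*x/r,-np.sin(r)*y/r,-np.cos(r)]
    else: d=np.c_[x,-y,-np.ones_like(x)]
    return d@T[:3,:3].T,T[:3,3]
def onplane(name,uv,z,c):
    d,o=rays(name,uv,c); return o+d*((z-o[2])/d[:,2])[:,None]
def cloud(name,depth,c):
    v,u=np.mgrid[:480,:640]; f,cx,cy,T=c
    d,o=rays(name,np.c_[u.ravel(),v.ravel()],c)
    dc=(d@T[:3,:3])  # camera coords
    P=o+d*(depth.ravel()/-dc[:,2])[:,None]
    return P.reshape(480,640,3)
HUE={'red':(0,6),'yellow':(24,34),'green':(55,85),'blue':(105,125)}
def hsvmask(p,c):
    h=cv2.cvtColor(p,cv2.COLOR_RGB2HSV); lo,hi=HUE[c]
    m=(h[...,0]>=lo)&(h[...,0]<=hi)&(h[...,1]>150)&(h[...,2]>70)
    if c=='red': m=((h[...,0]>=172)|(h[...,0]<=6))&(h[...,1]>165)&(h[...,2]>120)
    return m
E
cat > m.py <<'E'
from h import *
for n in ("top","scene"):
    p=cv2.imread(f"pics/{n}0.png")[:,:,::-1].copy();d=np.load(f"pics/{n}0.npy");c=cam(n)
    P=cloud(n,d,c)
    for col in HUE:
        m=hsvmask(p,col)
        if n=='top': m[:,:190]=0;m[:150]=0;m[:,460:]=0;m[310:]=0
        else: m[:175]=0;m[:,450:]=0
        nn,l,s,ce=cv2.connectedComponentsWithStats(m.astype(np.uint8))
        for i in range(1,nn):
            if s[i,4]<40: continue
            k=l==i; pts=P[k]; zz=pts[:,2]
            out=""
            for lo,hi in((.030,.042),(.042,.05)):
                q=pts[(zz>lo)&(zz<hi)]
                if len(q)>5:
                    (a,b),r=cv2.minEnclosingCircle((q[:,:2]*1000).astype(np.float32))
                    out+=f" [{lo}] n{len(q)} mean{np.round(q.mean(0)*1000,1)} circ {a:.1f},{b:.1f},{r:.1f}"
            print(n,col,np.round(ce[i]),s[i,4],"mean",np.round(pts.mean(0)*1000,1),out)
    np.save("pics/P_"+n,P)
E
python3 m.py
```

```text
top red [380. 185.] 137 mean [ 595.9 -167.4   58.9]  [0.03] n61 mean[ 601.  -171.    38.7] circ 599.2,-171.4,24.4 [0.042] n73 mean[ 598.8 -168.5   44.8] circ 601.5,-169.5,19.6
top red [257. 246.] 250 mean [460.9 126.4  26.3] 
top red [282. 290.] 147 mean [357.1  68.7  23.7] 
top red [292. 302.] 128 mean [328.3  47.7  15.2] 
top blue [383. 244.] 194 mean [ 454.9 -169.3   59.1]  [0.03] n111 mean[ 458.1 -173.1   38.7] circ 457.2,-169.6,25.4 [0.042] n79 mean[ 455.1 -169.6   44.7] circ 451.5,-171.0,23.3
top blue [243. 259.] 234 mean [431.5 161.9  21.9] 
scene red [345. 205.] 248 mean [ 589.1 -159.4   47.3]  [0.03] n144 mean[ 595.2 -163.7   38. ] circ 602.3,-170.9,27.3 [0.042] n101 mean[ 600.9 -168.5   44.8] circ 601.9,-169.2,17.6
scene red [345. 218.] 88 mean [ 582.8 -156.6   16.9] 
scene red [252. 299.] 319 mean [460.5 129.3  13.5] 
scene red [311. 323.] 251 mean [351.8  74.4  19. ] 
scene red [330. 332.] 251 mean [318.1  57.4  19.3] 
scene yellow [424. 213.] 271 mean [ 485.  -294.8   40.7]  [0.03] n168 mean[ 482.7 -293.    38. ] circ 488.9,-299.4,27.8 [0.042] n103 mean[ 488.7 -297.8   45.1] circ 490.3,-299.6,16.6
scene yellow [422. 225.] 201 mean [ 466.4 -275.4   26.5]  [0.03] n7 mean[ 472.6 -282.8   30.8] circ 474.2,-285.3,16.0
scene yellow [229. 336.] 392 mean [400.3 199.1  14.7] 
scene green [388. 199.] 66 mean [ 581.6 -274.    30.5] 
scene blue [385. 238.] 295 mean [ 453.6 -162.2   41.3]  [0.03] n161 mean[ 451.1 -159.4   38.2] circ 457.9,-165.8,25.6 [0.042] n134 mean[ 456.7 -165.5   45. ] circ 458.4,-166.6,17.6
scene blue [384. 250.] 147 mean [ 440.2 -150.3   25. ] 
scene blue [241. 316.] 319 mean [431.  163.9  13.7]
```

```bash
cat > m2.py <<'E'
from h import *
G={'red':(600,-169),'blue':(457,-167),'yellow':(490,-298),'green':(590,-290),'pink1':(540,-70),'pink2':(380,-240),'jar':(620,-20)}
for n in ("top","scene"):
    p=cv2.imread(f"pics/{n}0.png")[:,:,::-1];P=np.load(f"pics/P_{n}.npy").reshape(-1,3)*1000
    for g,(x,y) in G.items():
        k=(np.hypot(P[:,0]-x,P[:,1]-y)<45)
        o=""
        for lo,hi in((33,41),(42.5,52)):
            q=P[k&(P[:,2]>lo)&(P[:,2]<hi)][:,:2]
            if len(q)<5: continue
            (a,b),r=cv2.minEnclosingCircle(q.astype(np.float32))
            o+=f" n{len(q)} {a:.1f},{b:.1f} r{r:.1f} mean {q.mean(0).round(1)};"
        print(n,g,o, "zmax",P[k][:,2].max().round(0))
    # seat: dark pixels near
    q=P.reshape(480,640,3); k=(np.hypot(q[...,0]-495,q[...,1]-90)<70)
    g=(p.max(2)<75)&k&(q[...,2]>4)
    nn,l,s,ce=cv2.connectedComponentsWithStats(g.astype(np.uint8)); i=1+np.argmax(s[1:,4]); print(n,'seat px',ce[i],s[i,4],q[l==i].mean(0).round(1),'zmed',np.median(q[l==i][:,2]))
    c=cam(n);cn,_=cv2.findContours((l==i).astype(np.uint8),0,cv2.CHAIN_APPROX_NONE)
    e=cv2.fitEllipse(max(cn,key=len));print(e,onplane(n,e[0],.016,c)*1000)
    # board plane points
    cr=cv2.resize(p[200:310,190:310] if n=='top' else p[240:390,170:320],None,fx=5,fy=5)[:,:,::-1];cv2.imwrite(f"pics/bd_{n}.png",cr[:600,:800])
# samples
for n in("top","scene"):
    p=cv2.imread(f"pics/{n}0.png")[:,:,::-1].copy();c=cam(n)
    for col in HUE:
        m=hsvmask(p,col); m=cv2.morphologyEx(m.astype(np.uint8),cv2.MORPH_OPEN,np.ones((3,3)))
        B=onplane(n,np.c_[np.mgrid[:480,:640][1].ravel(),np.mgrid[:480,:640][0].ravel()],.012,c).reshape(480,640,3)
        k=(m>0)&(B[...,0]>.33)&(B[...,0]<.49)&(B[...,1]>.10)&(B[...,1]<.26)
        print(n,col,k.sum(),(B[k].mean(0)*1000).round(1) if k.any() else '')
E
python3 m2.py
```

```text
top red  n209 601.2,-170.6 r27.1 mean [ 600.2 -170. ]; n156 601.1,-174.6 r23.0 mean [ 601.  -170.5]; zmax 52.0
top blue  n196 457.4,-168.6 r26.9 mean [ 457.6 -167.4]; n168 456.2,-167.6 r25.2 mean [ 457.1 -168. ]; zmax 52.0
top yellow  n187 487.8,-300.3 r27.1 mean [ 486.2 -300. ]; n180 487.4,-299.3 r24.1 mean [ 487.7 -299.6]; zmax 52.0
top green  n194 605.8,-298.7 r27.3 mean [ 604.9 -296.9]; n155 600.6,-297.7 r23.3 mean [ 605.5 -298. ]; zmax 52.0
top pink1  n195 549.7,-73.9 r26.9 mean [548.8 -73.8]; n151 552.8,-72.5 r20.6 mean [549.  -73.6]; zmax 52.0
top pink2  n194 378.1,-235.1 r27.0 mean [ 377.6 -234.8]; n186 377.5,-234.1 r24.3 mean [ 378.5 -234.2]; zmax 51.0
top jar  n53 636.6,-27.4 r23.1 mean [627.4 -26.6]; n71 635.8,-27.3 r21.0 mean [634.4 -27.7]; zmax 89.0
top seat px [280.6185567 226.4742268] 97 [509.5  71.3  13.3] zmed 13.27305271051471
((280.3511962890625, 226.30238342285156), (14.129377365112305, 14.90978717803955), 93.06620025634766) [[509.5482834   71.77044188  16.        ]]
scene red  n157 602.6,-170.1 r27.9 mean [ 594.7 -164. ]; n98 602.7,-169.2 r17.6 mean [ 601.9 -168.
[... 435 characters left out ...]
6 mean [549.8 -71.2]; zmax 48.0
scene pink2  n223 380.1,-234.4 r26.9 mean [ 373.9 -227.2]; n146 378.6,-233.7 r16.8 mean [ 378.7 -232.8]; zmax 48.0
scene jar  n115 637.2,-26.5 r23.7 mean [632.4 -23.7]; n124 639.9,-26.2 r22.1 mean [638.  -25.8]; zmax 88.0
scene seat px [267.93264249 273.51295337] 193 [506.1  74.7  14.5] zmed 14.96868940900653
((267.9734802246094, 273.4617004394531), (12.171032905578613, 18.141929626464844), 83.99794006347656) [[504.54498036  75.34142763  16.        ]]
top red 233 [460.5 129.2  12. ]
top yellow 0 
top green 0 
top blue 227 [432.2 163.6  12. ]
scene red 325 [457.7 127.6  12. ]
scene yellow 384 [402.6 198.5  12. ]
scene green 0 
scene blue 314 [432.5 163.5  12. ]
```

```bash
python3 -c "
import cv2
p=cv2.imread('pics/top0.png')[150:300,180:470];cv2.imwrite('pics/crop1.png',cv2.resize(p,(783,405),interpolation=cv2.INTER_CUBIC))"
```

```text
(no output)
```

View pics/crop1.png

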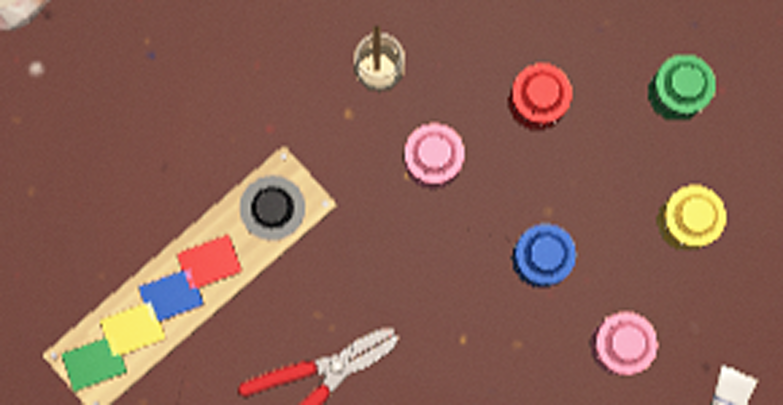

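Candidates in the top view: red pot (381,185), pink pots (341,207) and (412,277), green (433,182), yellow (438,230), blue (382,244); samples from the seat outward are red, blue, yellow, green. I pick the saturated red pot at (381,185), confirmed in the crop. The jar is at (320,173).

Call:
carry_out:
  increments:
    - {"dr": [0,0,-5.2],"gripper": 0.85}
    - {"dr": [0,0,-5.2],"gripper": 0.85}
    - {"dr": [0,0,-5.2],"gripper": 0.85}
    - {"dr": [0,0,-5.2],"gripper": 0.85}
    - {"linear": [-10,-25,0]}
    - {"linear": [-20,-45,0]}
    - {"linear": [-20,-45,0]}
    - {"linear": [-20,-45,0]}
    - {"linear": [-20,-45,0]}
    - {"linear": [-20,-45,0]}
    - {"linear": [-20,-45,0]}
    - {"linear": [-20,-45,0]}
    - {"linear": [-20,-45,0]}
    - {"linear": [-20,-45,0]}
    - {"linear": [-20,-45,0]}
    - {"linear": [-20,-45,0]}
  force: 20

```text
$.increments[0]: bad value
```

Call:
carry_out:
  increments:
    - {"dr": [0,0,-5.2],"linear": [0,0,0],"gripper": 0.85}
    - {"dr": [0,0,-5.2],"linear": [0,0,0],"gripper": 0.85}
    - {"dr": [0,0,-5.2],"linear": [0,0,0],"gripper": 0.85}
    - {"dr": [0,0,-5.2],"linear": [0,0,0],"gripper": 0.85}
    - {"dr": [0,0,0],"linear": [-10,-25,0],"gripper": 0.85}
    - {"dr": [0,0,0],"linear": [-20,-45,0],"gripper": 0.85}
    - {"dr": [0,0,0],"linear": [-20,-45,0],"gripper": 0.85}
    - {"dr": [0,0,0],"linear": [-20,-45,0],"gripper": 0.85}
    - {"dr": [0,0,0],"linear": [-20,-45,0],"gripper": 0.85}
    - {"dr": [0,0,0],"linear": [-20,-45,0],"gripper": 0.85}
    - {"dr": [0,0,0],"linear": [-20,-45,0],"gripper": 0.85}
    - {"dr": [0,0,0],"linear": [-20,-45,0],"gripper": 0.85}
    - {"dr": [0,0,0],"linear": [-20,-45,0],"gripper": 0.85}
    - {"dr": [0,0,0],"linear": [-20,-45,0],"gripper": 0.85}
    - {"dr": [0,0,0],"linear": [-20,-45,0],"gripper": 0.85}
    - {"dr": [0,0,0],"linear": [-20,-45,0],"gripper": 0.85}
  force: 20

```text
clock: 2.15
ee_pos: [0.4792, 0.132, 0.214]
tool_rot: [180.0, 0.0, 179.9]
wrist_force: [0.5, 0.5, 0.3]
gripper_width: 0.851
```

Call:
carry_out:
  increments:
    - {"dr": [0,0,0],"linear": [-15,-31,0],"gripper": 0.85}
    - {"dr": [0,0,0],"linear": [-14,-30,0],"gripper": 0.85}
    - {"dr": [0,0,0],"linear": [0,0,0],"gripper": 0.85}
    - {"dr": [0,0,0],"linear": [0,0,0],"gripper": 0.85}

```text
clock: 2.65
ee_pos: [0.5074, 0.0728, 0.2137]
tool_rot: [180.0, -0.0, 179.9]
wrist_force: [-0.3, 0.0, 0.4]
gripper_width: 0.849
```

```bash
python3 - <<'E'
from h import *
st=bot.read_state();p,d=bot.grab_frame('wrist');print(st['ee_pos'],st['tool_rot'])
import pickle;pickle.dump((st,p,d),open('pics/w1.pkl','wb'));cv2.imwrite('pics/w1.png',p[:,:,::-1])
E
```

```text
[0.50735436 0.07276924 0.21374726] [ 1.79995757e+02 -2.73615289e-02  1.79880697e+02]
```

View pics/w1.png

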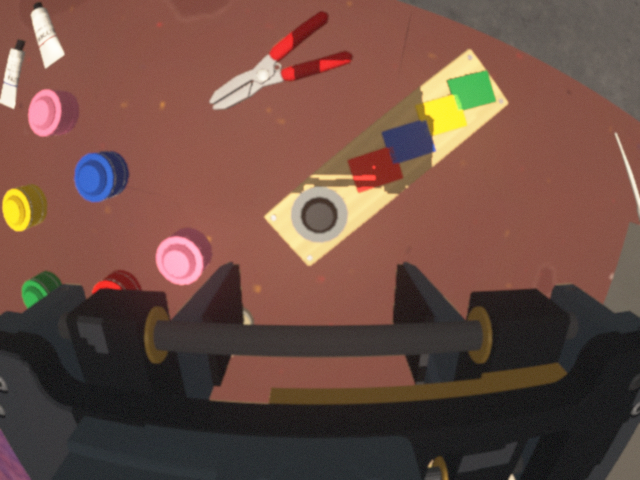

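Wrist view: seat at about (319,214) between the fingers, samples red (375,170), blue, yellow, green outward; red pot partly hidden at (117,285).

```bash
python3 - <<'E'
from h import *
import pickle
st,p,d=pickle.load(open('pics/w1.pkl','rb'));c=cam('wrist',st)
h=cv2.cvtColor(p,cv2.COLOR_RGB2HSV)
roi=np.zeros((480,640),bool);roi[180:250,285:352]=1
dark=roi&(p.max(2)<95)&(h[...,1]<90)
def big(m):
    n,l,s,ce=cv2.connectedComponentsWithStats(m.astype(np.uint8));i=1+np.argmax(s[1:,4]);k=(l==i).astype(np.uint8)
    cn=max(cv2.findContours(k,0,cv2.CHAIN_APPROX_NONE)[0],key=len);return cn.reshape(-1,2),s[i]
for nm,m,z in(('spigot foot',dark,.009),('ring',roi&(h[...,1]<70),.0085)):
    cn,s=big(m);e=cv2.fitEllipse(cn);P=onplane('wrist',cn,z,c)[:,:2]*1000
    (a,b),r=cv2.minEnclosingCircle(P.astype(np.float32));print(nm,s,e,'plane',onplane('wrist',e[0],z,c)*1000,'circ',a,b,r)
for col,px in(('blue',(97,176)),('red',None)):
    m=hsvmask(p,col)
    n,l,s,ce=cv2.connectedComponentsWithStats(m.astype(np.uint8))
    for i in range(1,n):
        if s[i,4]>150: print(col,ce[i],s[i],onplane('wrist',ce[i],.012,c)*1000, onplane('wrist',ce[i],.046,c)*1000)
# spigot tops, depth check
f=c[0]
dep=d.copy();P=cloud('wrist',dep,c)*1000
for v,u in((214,319),(214,300),(176,97),(180,92)):print(u,v,P[v,u].round(1),d[v,u])
for g,(x,y) in {'blue':(457,-167),'yellow':(488,-299),'pink1':(550,-73)}.items():
    q=P.reshape(-1,3);k=(np.hypot(q[:,0]-x,q[:,1]-y)<30)&(q[:,2]>43);k&=q[:,2]<51
    if k.sum()>5:(a,b),r=cv2.minEnclosingCircle(q[k][:,:2].astype(np.float32));print(g,k.sum(),a,b,r,q[k].mean(0))
E
```

```text
spigot foot [302 198  35  34 285] ((319.0268859863281, 214.7686767578125), (33.32691192626953, 33.79072570800781), 58.28267288208008) plane [[512.67657783  75.4898298    9.        ]] circ 512.7314453125 75.39822387695312 18.27916717529297
ring [ 291  186   57   57 2194] ((318.79705810546875, 214.13816833496094), (54.719181060791016, 55.6491584777832), 90.4716796875) plane [[512.11548301  75.25357787   8.5       ]] circ 512.4562377929688 75.52285766601562 29.974403381347656
blue [ 94.03510029 177.05372493] [  76  154   37   47 1396] [[ 463.91905957 -181.62763581   12.        ]] [[ 460.86200071 -158.36291518   46.        ]]
red [289.30918728  41.21908127] [270  14  55  47 566] [[333.82329635  46.17812009  12.        ]] [[342.60510363  48.71225131  46.        ]]
red [315.67847025  66.08073654] [282  54  70  27 706] [[360.47478387  72.30701099  12.        ]] [[366.83127471  72.46338267  46.        ]]
red [373.72869802 169.47920927] [ 349  148   53   44 1467] [[464.86488247 130.83720684  12.        ]] [[461.72175262 125.66726245  46.        ]]
red [105.60792952 285.48017621] [ 92 279  30  15 227] [[ 597.3222892 -187.7046192   12.       ]] [[ 582.12538089 -163.886886     46.        ]]
319 214 [509.9  75.4  18.2] 0.37511283
300 214 [511.6  55.8  10.1] 0.3833717
97 176 [ 459.9 -153.8   46.8] 0.3337735
92 180 [ 463.7 -160.7   47. ] 0.33461004
blue 652 461.3206481933594 -164.2565460205078 18.577749252319336 [ 461.55221878 -163.14684688   46.34854547]
yellow 390 492.7312316894531 -296.1280517578125 17.986379623413086 [ 491.91332484 -294.58774408   46.33030704]
pink1 786 553.04833984375 -70.33737182617188 18.304513931274414 [552.20268097 -69.05984735  46.28625757]
```

Call:
carry_out:
  increments:
    - {"dr": [0,0,0],"linear": [-12,-30,0],"gripper": 0.85}
    - {"dr": [0,0,0],"linear": [-12,-30,0],"gripper": 0.85}
    - {"dr": [0,0,0],"linear": [-12,-30,0],"gripper": 0.85}
    - {"dr": [0,0,0],"linear": [-12,-30,0],"gripper": 0.85}
    - {"dr": [0,0,0],"linear": [-12,-30,0],"gripper": 0.85}
    - {"dr": [0,0,0],"linear": [-12,-30,0],"gripper": 0.85}
    - {"dr": [0,0,0],"linear": [-12,-30,0],"gripper": 0.85}
    - {"dr": [0,0,0],"linear": [-13,-30,0],"gripper": 0.85}
    - {"dr": [0,0,0],"linear": [0,0,25],"gripper": 0.85}
    - {"dr": [0,0,0],"linear": [0,0,30],"gripper": 0.85}
    - {"dr": [0,0,0],"linear": [0,0,30],"gripper": 0.85}
    - {"dr": [0,0,0],"linear": [0,0,25],"gripper": 0.85}
    - {"dr": [0,0,0],"linear": [0,0,0],"gripper": 0.85}
    - {"dr": [0,0,0],"linear": [0,0,0],"gripper": 0.85}

```text
clock: 4.45
ee_pos: [0.6049, -0.1672, 0.1049]
tool_rot: [-180.0, 0.0, 179.9]
wrist_force: [-0.4, 0.2, 0.2]
gripper_width: 0.852
```

```bash
cat > w.py <<'E'
from h import *
import sys,pickle
def shot(tag):
    st=bot.read_state();p,d=bot.grab_frame('wrist')
    pickle.dump((st,p,d),open(f'pics/{tag}.pkl','wb'));cv2.imwrite(f'pics/{tag}.png',p[:,:,::-1])
    P=cloud('wrist',d,cam('wrist',st))*1000
    print(st['clock'],st['ee_pos'],st['tool_rot'],st['gripper_width'],st['wrist_force']);return st,p,d,P
def topfit(p,P,col,x,y,z=46,R=28):
    m=hsvmask(p,col)
    k=m&(np.hypot(P[...,0]-x,P[...,1]-y)<R)&(P[...,2]>z-3)&(P[...,2]<z+5)
    q=P[k]
    if len(q)<10: print(col,'few',len(q));return
    (a,b),r=cv2.minEnclosingCircle(q[:,:2].astype(np.float32))
    print(col,len(q),'circ %.1f %.1f r%.1f'%(a,b,r),'mean',q.mean(0).round(1))
if __name__=='__main__':
    st,p,d,P=shot(sys.argv[1])
    for a in sys.argv[2:]:
        c,x,y,z=a.split(',');topfit(p,P,c,float(x),float(y),float(z))
E
python3 w.py w2 red,604,-167,46 blue,460,-165,46 yellow,491,-297,46 green,608,-294,46
```

```text
4.45 [ 0.60485247 -0.16723814  0.1049116 ] [-1.79988086e+02  4.55661278e-02  1.79937334e+02] 0.8519812773703254 [-0.44216252  0.24002339  0.20572628]
red 2091 circ 605.0 -167.7 r18.4 mean [ 603.9 -167.7   46.4]
blue 2290 circ 462.3 -165.9 r18.7 mean [ 462.7 -165.9   46.4]
yellow 1623 circ 492.5 -297.3 r18.6 mean [ 493.3 -296.4   46.4]
green 1454 circ 610.5 -294.8 r18.4 mean [ 609.8 -293.4   46.4]
```

View pics/w2.png

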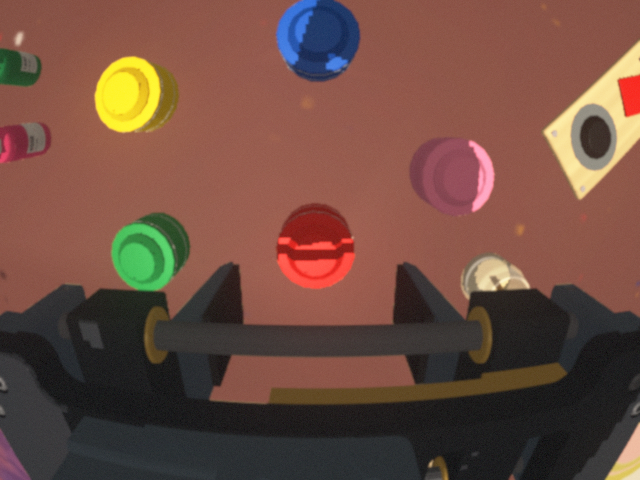

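Red pot centred between the jaws (317,248), with its lid and rim unmistakably red; green at (150,252) and pink at (453,175) are clear of the fingers.

Call:
carry_out:
  increments:
    - {"dr": [0,0,0],"linear": [0,0,20],"gripper": 0.85}
    - {"dr": [0,0,0],"linear": [0,0,25],"gripper": 0.85}
    - {"dr": [0,0,0],"linear": [0,0,25],"gripper": 0.85}
    - {"dr": [0,0,0],"linear": [0,0,18],"gripper": 0.85}
    - {"dr": [0,0,0],"linear": [0,0,7],"gripper": 0.85}
    - {"dr": [0,0,0],"linear": [0,0,0],"gripper": 0.85}
    - {"dr": [0,0,0],"linear": [0,0,0],"gripper": 0.5}
    - {"dr": [0,0,0],"linear": [0,0,0],"gripper": 0.5}
    - {"dr": [0,0,0],"linear": [0,0,0],"gripper": 0.5}
    - {"dr": [0,0,0],"linear": [0,0,0],"gripper": 0.5}
    - {"dr": [0,0,0],"linear": [0,0,0],"gripper": 0.5}
    - {"dr": [0,0,0],"linear": [0,0,0],"gripper": 0.5}
  force: 20

```text
clock: 6.0
ee_pos: [0.6046, -0.1678, 0.0094]
tool_rot: [-180.0, 0.0, 179.9]
wrist_force: [-1.6, 0.5, 5.4]
gripper_width: 0.59
```

Call:
carry_out:
  increments:
    - {"dr": [0,0,0],"linear": [0,0,-10],"gripper": 0.5}
    - {"dr": [0,0,0],"linear": [0,0,-25],"gripper": 0.5}
    - {"dr": [0,0,0],"linear": [0,0,-30],"gripper": 0.5}
    - {"dr": [0,0,0],"linear": [0,0,-30],"gripper": 0.5}
    - {"dr": [0,0,0],"linear": [0,0,-25],"gripper": 0.5}
    - {"dr": [0,0,0],"linear": [6,15,0],"gripper": 0.5}
    - {"dr": [0,0,0],"linear": [10,27,0],"gripper": 0.5}
    - {"dr": [0,0,0],"linear": [10,27,0],"gripper": 0.5}
    - {"dr": [0,0,0],"linear": [11,27,0],"gripper": 0.5}
    - {"dr": [0,0,0],"linear": [11,27,0],"gripper": 0.5}
    - {"dr": [0,0,0],"linear": [11,27,0],"gripper": 0.5}
    - {"dr": [0,0,0],"linear": [11,27,0],"gripper": 0.5}
    - {"dr": [0,0,0],"linear": [10,27,0],"gripper": 0.5}
    - {"dr": [0,0,0],"linear": [8,25,0],"gripper": 0.5}
    - {"dr": [0,0,0],"linear": [5,14,0],"gripper": 0.5}
    - {"dr": [0,0,0],"linear": [0,0,0],"gripper": 0.5}
    - {"dr": [0,0,0],"linear": [0,0,0],"gripper": 0.5}

```text
clock: 8.12
ee_pos: [0.5118, 0.0751, 0.1288]
tool_rot: [-180.0, -0.0, 179.9]
wrist_force: [0.5, -0.1, -1.2]
gripper_width: 0.59
```

```bash
python3 w.py w3 red,512,75,156
```

```text
8.125 [0.51177058 0.07507427 0.12876747] [-1.79993191e+02 -7.91202493e-03  1.79892720e+02] 0.5896924261382971 [ 0.45425454 -0.09979973 -1.19818202]
red 3876 circ 512.3 76.3 r27.0 mean [502.4  76.3 158.4]
```

View pics/w3.png

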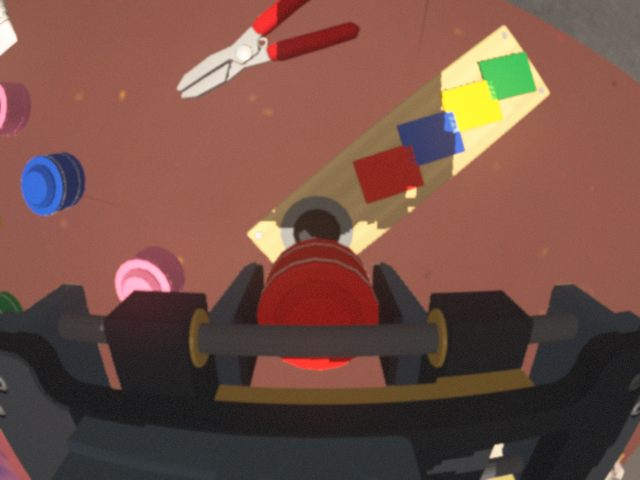

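Red pot is held upright between the jaws (318,300), seat partly behind it at (317,222). Re-measure the seat from here.

```bash
cat > seat.py <<'E'
from h import *
import pickle,sys
st,p,d=pickle.load(open('pics/%s.pkl'%sys.argv[1],'rb'));c=cam('wrist',st)
h=cv2.cvtColor(p,cv2.COLOR_RGB2HSV)
P=onplane('wrist',np.c_[np.mgrid[:480,:640][1].ravel(),np.mgrid[:480,:640][0].ravel()],.0085,c).reshape(480,640,3)*1000
pts=[]
for deg in range(60,301,6): # rays toward -x side half
    a=np.radians(deg)
    for r in np.arange(36,20,-.4):
        x,y=511+r*np.cos(a),75+r*np.sin(a)
        i=np.argmin((P[...,0]-x)**2+(P[...,1]-y)**2);v,u=divmod(i,640)
        if h[v,u,1]<60: pts.append((x,y,u,v));break
pts=np.array(pts)
A=np.c_[2*pts[:,:2],np.ones(len(pts))];s=np.linalg.lstsq(A,(pts[:,:2]**2).sum(1),rcond=None)[0]
r=np.sqrt(s[2]+s[0]**2+s[1]**2);res=np.hypot(pts[:,0]-s[0],pts[:,1]-s[1])-r
print(len(pts),s[:2],r,res.std(),abs(res).max())
E
python3 seat.py w1; python3 seat.py w3
```

```text
41 [512.55908619  75.26571477] 28.784354754261024 0.380573073411142 1.09112614251665
41 [513.02775459  75.15413034] 28.75483530311379 0.6125571675176268 3.0473042777963997
```

Call:
carry_out:
  increments:
    - {"dr": [0,0,0],"linear": [-1,0,20],"gripper": 0.5}
    - {"dr": [0,0,0],"linear": [0,0,25],"gripper": 0.5}
    - {"dr": [0,0,0],"linear": [0,0,25],"gripper": 0.5}
    - {"dr": [0,0,0],"linear": [0,0,20],"gripper": 0.5}
    - {"dr": [0,0,0],"linear": [0,0,8],"gripper": 0.5}
    - {"dr": [0,0,0],"linear": [0,0,5],"gripper": 0.5}
    - {"dr": [0,0,0],"linear": [0,0,4],"gripper": 0.5}
    - {"dr": [0,0,0],"linear": [0,0,3],"gripper": 0.5}
    - {"dr": [0,0,0],"linear": [0,0,0],"gripper": 0.5}
    - {"dr": [0,0,0],"linear": [0,0,0],"gripper": 0.5}

```text
clock: 9.43
ee_pos: [0.5129, 0.0755, 0.0191]
tool_rot: [180.0, 0.0, 179.9]
wrist_force: [-0.0, 0.8, -0.8]
gripper_width: 0.589
```

Call:
carry_out:
  increments:
    - {"dr": [0,0,0],"linear": [0,0,1],"gripper": 0.5}
    - {"dr": [0,0,0],"linear": [0,0,0],"gripper": 0.5}
    - {"dr": [0,0,0],"linear": [0,0,0],"gripper": 0.85}
    - {"dr": [0,0,0],"linear": [0,0,0],"gripper": 0.85}
    - {"dr": [0,0,0],"linear": [0,0,0],"gripper": 0.85}
    - {"dr": [0,0,0],"linear": [0,0,0],"gripper": 0.85}
    - {"dr": [0,0,0],"linear": [0,0,-20],"gripper": 0.85}
    - {"dr": [0,0,0],"linear": [0,0,-30],"gripper": 0.85}
    - {"dr": [0,0,0],"linear": [0,0,-30],"gripper": 0.85}
    - {"dr": [0,0,0],"linear": [0,0,-30],"gripper": 0.85}
    - {"dr": [0,0,0],"linear": [0,0,0],"gripper": 0.85}
    - {"dr": [0,0,0],"linear": [0,0,0],"gripper": 0.85}

```text
clock: 10.92
ee_pos: [0.5124, 0.0754, 0.1275]
tool_rot: [-180.0, -0.0, 179.9]
wrist_force: [-0.2, 0.3, -0.4]
gripper_width: 0.852
```

```bash
python3 w.py w4 red,512,75,54 blue,462,-166,46
```

```text
10.925 [0.51240035 0.07543963 0.1274549 ] [-1.79997957e+02 -2.20884397e-02  1.79896214e+02] 0.8517635391526069 [-0.20953841  0.29541877 -0.37766621]
red 1886 circ 513.1 76.6 r18.4 mean [512.3  76.7  54.4]
blue 882 circ 460.9 -164.7 r19.0 mean [ 461.4 -162.2   46.3]
```

View pics/w4.png

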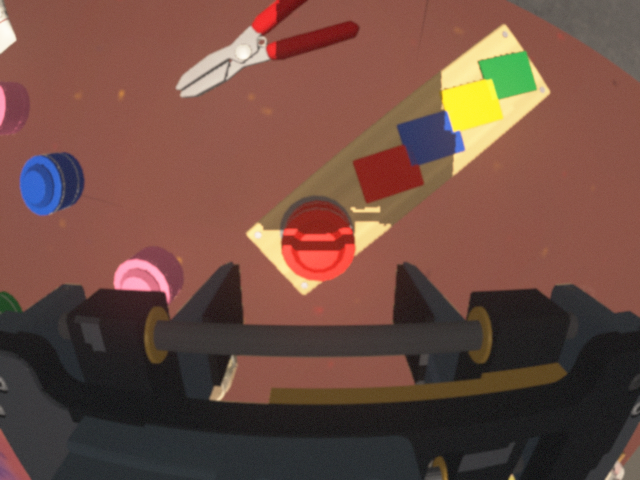

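Red reads 54.4 mm at its top, 8.0 mm above its table reading: seated, at (318,242). Next blue, seen at (52,184).

Call:
carry_out:
  increments:
    - {"dr": [0,0,0],"linear": [4,-18,0],"gripper": 0.85}
    - {"dr": [0,0,0],"linear": [6,-28,0],"gripper": 0.85}
    - {"dr": [0,0,0],"linear": [6,-28,0],"gripper": 0.85}
    - {"dr": [0,0,0],"linear": [6,-28,0],"gripper": 0.85}
    - {"dr": [0,0,0],"linear": [6,-28,0],"gripper": 0.85}
    - {"dr": [0,0,0],"linear": [6,-28,0],"gripper": 0.85}
    - {"dr": [0,0,0],"linear": [6,-28,0],"gripper": 0.85}
    - {"dr": [0,0,0],"linear": [6,-28,0],"gripper": 0.85}
    - {"dr": [0,0,0],"linear": [4,-27,0],"gripper": 0.85}
    - {"dr": [0,0,0],"linear": [0,0,20],"gripper": 0.85}
    - {"dr": [0,0,0],"linear": [0,0,15],"gripper": 0.85}
    - {"dr": [0,0,0],"linear": [0,0,0],"gripper": 0.85}
    - {"dr": [0,0,0],"linear": [0,0,0],"gripper": 0.85}

```text
clock: 12.6
ee_pos: [0.4624, -0.1653, 0.0931]
tool_rot: [180.0, -0.0, 179.9]
wrist_force: [0.8, -0.3, 0.5]
gripper_width: 0.851
```

```bash
python3 w.py w5 blue,462,-166,46 yellow,492,-297,46 green,610,-294,46
```

```text
12.6 [ 0.46235159 -0.16533672  0.09308796] [ 1.79996970e+02 -7.78489402e-03  1.79924288e+02] 0.8508878209795276 [ 0.84686037 -0.25882161  0.54921965]
blue 1783 circ 461.7 -165.7 r18.5 mean [ 461.9 -165.4   46.6]
yellow 380 circ 484.7 -298.2 r15.5 mean [ 480.3 -297.2   46. ]
green few 0
```

View pics/w5.png

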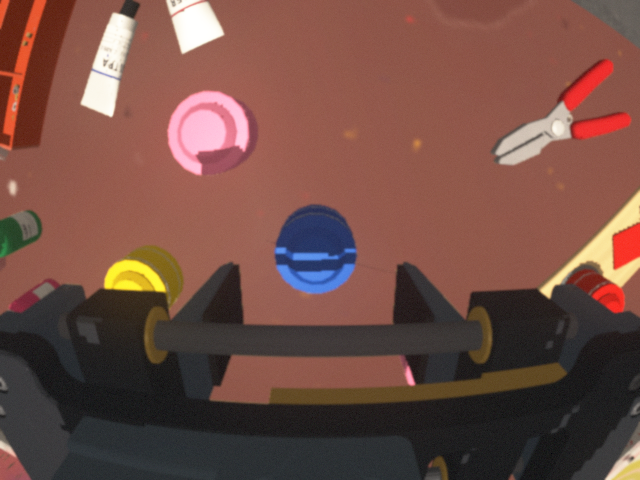

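Blue pot is centred between the jaws (316,250). Descend, grip, lift.

Call:
carry_out:
  increments:
    - {"dr": [0,0,0],"linear": [0,0,20],"gripper": 0.85}
    - {"dr": [0,0,0],"linear": [0,0,25],"gripper": 0.85}
    - {"dr": [0,0,0],"linear": [0,0,25],"gripper": 0.85}
    - {"dr": [0,0,0],"linear": [0,0,10],"gripper": 0.85}
    - {"dr": [0,0,0],"linear": [0,0,4],"gripper": 0.85}
    - {"dr": [0,0,0],"linear": [0,0,0],"gripper": 0.85}
    - {"dr": [0,0,0],"linear": [0,0,0],"gripper": 0.5}
    - {"dr": [0,0,0],"linear": [0,0,0],"gripper": 0.5}
    - {"dr": [0,0,0],"linear": [0,0,0],"gripper": 0.5}
    - {"dr": [0,0,0],"linear": [0,0,0],"gripper": 0.5}
    - {"dr": [0,0,0],"linear": [0,0,0],"gripper": 0.5}
    - {"dr": [0,0,0],"linear": [0,0,0],"gripper": 0.5}
  force: 20

```text
clock: 14.15
ee_pos: [0.4626, -0.1655, 0.0092]
tool_rot: [-180.0, 0.0, 179.9]
wrist_force: [-1.3, 0.6, 7.3]
gripper_width: 0.588
```

Call:
carry_out:
  increments:
    - {"dr": [0,0,0],"linear": [0,0,-10],"gripper": 0.5}
    - {"dr": [0,0,0],"linear": [0,0,-25],"gripper": 0.5}
    - {"dr": [0,0,0],"linear": [0,0,-30],"gripper": 0.5}
    - {"dr": [0,0,0],"linear": [0,0,-30],"gripper": 0.5}
    - {"dr": [0,0,0],"linear": [0,0,-35],"gripper": 0.5}
    - {"dr": [0,0,0],"linear": [-4,18,0],"gripper": 0.5}
    - {"dr": [0,0,0],"linear": [-6,28,0],"gripper": 0.5}
    - {"dr": [0,0,0],"linear": [-6,28,0],"gripper": 0.5}
    - {"dr": [0,0,0],"linear": [-6,28,0],"gripper": 0.5}
    - {"dr": [0,0,0],"linear": [-6,28,0],"gripper": 0.5}
    - {"dr": [0,0,0],"linear": [-6,28,0],"gripper": 0.5}
    - {"dr": [0,0,0],"linear": [-6,28,0],"gripper": 0.5}
    - {"dr": [0,0,0],"linear": [-6,28,0],"gripper": 0.5}
    - {"dr": [0,0,0],"linear": [-4,26,0],"gripper": 0.5}
    - {"dr": [0,0,0],"linear": [0,0,0],"gripper": 0.5}
    - {"dr": [0,0,0],"linear": [0,0,0],"gripper": 0.5}

```text
clock: 16.15
ee_pos: [0.512, 0.0745, 0.1384]
tool_rot: [-180.0, -0.1, 179.9]
wrist_force: [-0.2, -0.2, -1.0]
gripper_width: 0.588
```

```bash
python3 w.py w6 blue,512,75,166 red,512,75,54
```

```text
16.15 [0.51201176 0.0744866  0.13836491] [-1.79989654e+02 -6.55365087e-02  1.79926864e+02] 0.5877162470294243 [-0.19698156 -0.19356221 -1.03342082]
blue 2080 circ 511.1 75.8 r26.4 mean [506.2  79.5 168.4]
red 494 circ 508.0 76.4 r17.1 mean [501.8  76.8  53.8]
```

View pics/w6.png

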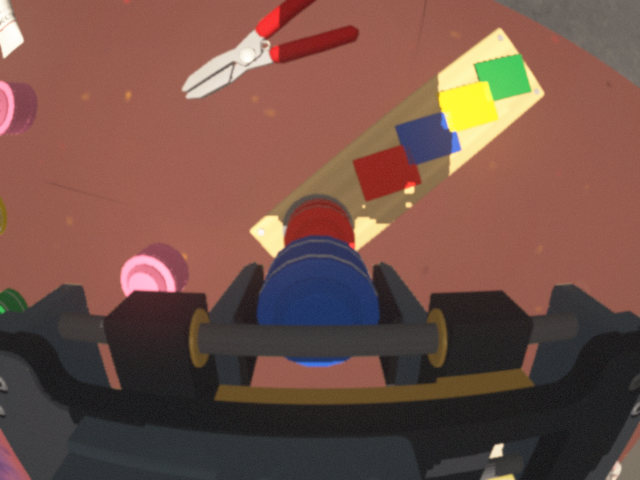

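Blue held at (318,300) above red (320,225); 1.5 mm short in x and 1 mm in y, corrected on the way down.

Call:
carry_out:
  increments:
    - {"dr": [0,0,0],"linear": [-1.5,1,10],"gripper": 0.5}
    - {"dr": [0,0,0],"linear": [0,0,20],"gripper": 0.5}
    - {"dr": [0,0,0],"linear": [0,0,20],"gripper": 0.5}
    - {"dr": [0,0,0],"linear": [0,0,15],"gripper": 0.5}
    - {"dr": [0,0,0],"linear": [0,0,8],"gripper": 0.5}
    - {"dr": [0,0,0],"linear": [0,0,5],"gripper": 0.5}
    - {"dr": [0,0,0],"linear": [0,0,3],"gripper": 0.5}
    - {"dr": [0,0,0],"linear": [0,0,1.5],"gripper": 0.5}
    - {"dr": [0,0,0],"linear": [0,0,0],"gripper": 0.5}
    - {"dr": [0,0,0],"linear": [0,0,0],"gripper": 0.5}

```text
clock: 17.45
ee_pos: [0.5144, 0.0755, 0.0567]
tool_rot: [180.0, 0.0, 179.9]
wrist_force: [1.5, 0.3, -1.7]
gripper_width: 0.587
```

Call:
carry_out:
  increments:
    - {"dr": [0,0,0],"linear": [0,0,1],"gripper": 0.5}
    - {"dr": [0,0,0],"linear": [0,0,0],"gripper": 0.5}
    - {"dr": [0,0,0],"linear": [0,0,0],"gripper": 0.85}
    - {"dr": [0,0,0],"linear": [0,0,0],"gripper": 0.85}
    - {"dr": [0,0,0],"linear": [0,0,0],"gripper": 0.85}
    - {"dr": [0,0,0],"linear": [0,0,0],"gripper": 0.85}
    - {"dr": [0,0,0],"linear": [0,0,-20],"gripper": 0.85}
    - {"dr": [0,0,0],"linear": [0,0,-30],"gripper": 0.85}
    - {"dr": [0,0,0],"linear": [0,0,-30],"gripper": 0.85}
    - {"dr": [0,0,0],"linear": [0,0,-30],"gripper": 0.85}
    - {"dr": [0,0,0],"linear": [0,0,0],"gripper": 0.85}
    - {"dr": [0,0,0],"linear": [0,0,0],"gripper": 0.85}

```text
clock: 18.95
ee_pos: [0.5139, 0.0754, 0.1649]
tool_rot: [-180.0, -0.0, 179.9]
wrist_force: [-1.1, -0.4, -0.6]
gripper_width: 0.85
```

```bash
python3 w.py w7 blue,512,75,92
```

```text
18.95 [0.51385518 0.07543842 0.16489311] [-1.79997414e+02 -2.65742779e-02  1.79897377e+02] 0.8502850037680584 [-1.11514186 -0.42434891 -0.58405003]
blue 802 circ 513.5 76.9 r18.3 mean [518.3  78.1  92.4]
```

View pics/w7.png

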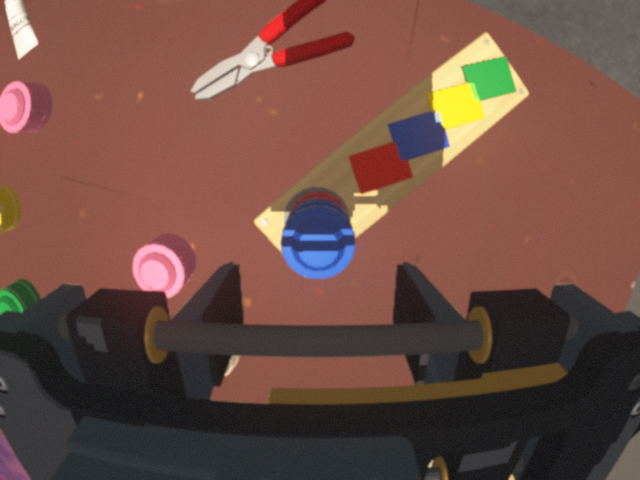

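Blue top reads 92.4 mm (nominal 92): seated, upright, at (318,240). Next yellow.

Call:
carry_out:
  increments:
    - {"dr": [0,0,0],"linear": [1,-18,0],"gripper": 0.85}
    - {"dr": [0,0,0],"linear": [2,-33,0],"gripper": 0.85}
    - {"dr": [0,0,0],"linear": [2,-33,0],"gripper": 0.85}
    - {"dr": [0,0,0],"linear": [2,-33,0],"gripper": 0.85}
    - {"dr": [0,0,0],"linear": [2,-33,0],"gripper": 0.85}
    - {"dr": [0,0,0],"linear": [2,-33,0],"gripper": 0.85}
    - {"dr": [0,0,0],"linear": [2,-33,0],"gripper": 0.85}
    - {"dr": [0,0,0],"linear": [2,-33,0],"gripper": 0.85}
    - {"dr": [0,0,0],"linear": [2,-33,0],"gripper": 0.85}
    - {"dr": [0,0,0],"linear": [2,-33,0],"gripper": 0.85}
    - {"dr": [0,0,0],"linear": [2,-33,0],"gripper": 0.85}
    - {"dr": [0,0,0],"linear": [0.5,-25,0],"gripper": 0.85}
    - {"dr": [0,0,0],"linear": [0,0,25],"gripper": 0.85}
    - {"dr": [0,0,0],"linear": [0,0,25],"gripper": 0.85}
    - {"dr": [0,0,0],"linear": [0,0,15],"gripper": 0.85}
    - {"dr": [0,0,0],"linear": [0,0,0],"gripper": 0.85}
    - {"dr": [0,0,0],"linear": [0,0,0],"gripper": 0.85}

```text
clock: 21.12
ee_pos: [0.4923, -0.2978, 0.1011]
tool_rot: [-180.0, 0.0, 179.9]
wrist_force: [0.4, -0.1, 0.7]
gripper_width: 0.85
```

```bash
python3 w.py w8 yellow,492,-297,46 green,610,-294,46
```

```text
21.125 [ 0.49233447 -0.29780726  0.10105359] [-1.79978334e+02  3.26356455e-02  1.79901201e+02] 0.8500062649822814 [ 0.42455628 -0.13760177  0.67498194]
yellow 1085 circ 492.6 -298.4 r17.8 mean [ 495.7 -298.7   46.6]
green 176 circ 598.9 -296.1 r14.3 mean [ 596.  -295.9   44.7]
```

View pics/w8.png

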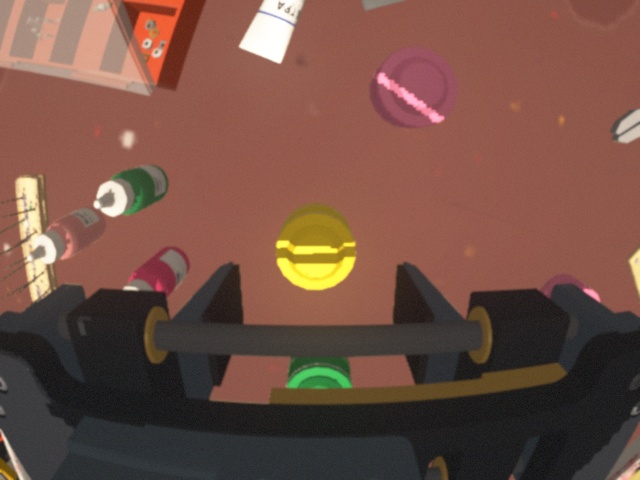

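Yellow pot centred (316,248). Check the bottles' height near the gripper body before descending.

```bash
python3 - <<'E'
import numpy as np
for n in("top","scene"):
    q=np.load(f"pics/P_{n}.npy").reshape(-1,3)*1000
    k=(q[:,0]>440)&(q[:,0]<680)&(q[:,1]<-335)&(q[:,1]>-450)&(q[:,2]>25)
    for y in range(-450,-335,15):
        s=q[k&(q[:,1]>=y)&(q[:,1]<y+15)]
        if len(s):print(n,y,len(s),s.min(0).round(),s.max(0).round())
E
```

```text
top -450 5 [ 441. -438.   67.] [ 450. -435.   70.]
top -435 78 [ 440. -434.   28.] [ 519. -420.   93.]
top -420 191 [ 440. -420.   26.] [ 524. -405.   90.]
top -405 25 [ 501. -405.   25.] [ 518. -403.   57.]
scene -450 1 [ 440. -436.   67.] [ 440. -436.   67.]
scene -435 75 [ 440. -432.   26.] [ 517. -420.   89.]
scene -420 325 [ 440. -420.   25.] [ 524. -405.   92.]
scene -405 42 [ 505. -405.   26.] [ 520. -401.   55.]
```

Call:
carry_out:
  increments:
    - {"dr": [0,0,0],"linear": [0,0,20],"gripper": 0.85}
    - {"dr": [0,0,0],"linear": [0,0,25],"gripper": 0.85}
    - {"dr": [0,0,0],"linear": [0,0,25],"gripper": 0.85}
    - {"dr": [0,0,0],"linear": [0,0,16],"gripper": 0.85}
    - {"dr": [0,0,0],"linear": [0,0,6],"gripper": 0.85}
    - {"dr": [0,0,0],"linear": [0,0,0],"gripper": 0.85}
    - {"dr": [0,0,0],"linear": [0,0,0],"gripper": 0.5}
    - {"dr": [0,0,0],"linear": [0,0,0],"gripper": 0.5}
    - {"dr": [0,0,0],"linear": [0,0,0],"gripper": 0.5}
    - {"dr": [0,0,0],"linear": [0,0,0],"gripper": 0.5}
    - {"dr": [0,0,0],"linear": [0,0,0],"gripper": 0.5}
    - {"dr": [0,0,0],"linear": [0,0,0],"gripper": 0.5}
  force: 20

```text
clock: 22.68
ee_pos: [0.4924, -0.2977, 0.0089]
tool_rot: [-180.0, 0.0, 179.9]
wrist_force: [0.0, 0.7, 7.3]
gripper_width: 0.589
```

Call:
carry_out:
  increments:
    - {"dr": [0,0,0],"linear": [0,0,-10],"gripper": 0.5}
    - {"dr": [0,0,0],"linear": [0,0,-25],"gripper": 0.5}
    - {"dr": [0,0,0],"linear": [0,0,-35],"gripper": 0.5}
    - {"dr": [0,0,0],"linear": [0,0,-35],"gripper": 0.5}
    - {"dr": [0,0,0],"linear": [0,0,-35],"gripper": 0.5}
    - {"dr": [0,0,0],"linear": [0,0,-25],"gripper": 0.5}
    - {"dr": [0,0,0],"linear": [-1,18,0],"gripper": 0.5}
    - {"dr": [0,0,0],"linear": [-2,33,0],"gripper": 0.5}
    - {"dr": [0,0,0],"linear": [-2,33,0],"gripper": 0.5}
    - {"dr": [0,0,0],"linear": [-2,33,0],"gripper": 0.5}
    - {"dr": [0,0,0],"linear": [-2,33,0],"gripper": 0.5}
    - {"dr": [0,0,0],"linear": [-2,33,0],"gripper": 0.5}
    - {"dr": [0,0,0],"linear": [-2,33,0],"gripper": 0.5}
    - {"dr": [0,0,0],"linear": [-2,33,0],"gripper": 0.5}
    - {"dr": [0,0,0],"linear": [-2,33,0],"gripper": 0.5}
    - {"dr": [0,0,0],"linear": [-2,33,0],"gripper": 0.5}
    - {"dr": [0,0,0],"linear": [-2,33,0],"gripper": 0.5}
    - {"dr": [0,0,0],"linear": [0,25,0],"gripper": 0.5}
    - {"dr": [0,0,0],"linear": [0,0,0],"gripper": 0.5}
    - {"dr": [0,0,0],"linear": [0,0,0],"gripper": 0.5}

```text
clock: 25.18
ee_pos: [0.513, 0.0754, 0.1728]
tool_rot: [-180.0, -0.1, 179.9]
wrist_force: [0.5, 0.2, -1.2]
gripper_width: 0.589
```

```bash
python3 w.py w9 yellow,512,75,200 yellow,512,75,203 blue,512,75,92
```

```text
25.175 [0.51295334 0.07540285 0.17280592] [-1.79989214e+02 -6.37003594e-02  1.79926580e+02] 0.5887543030463749 [ 0.45584804  0.16972296 -1.17053878]
yellow 296 circ 514.1 77.9 r25.7 mean [530.7  77.7 202.9]
yellow 326 circ 514.1 77.9 r25.7 mean [528.2  77.6 203.2]
blue few 0
```

View pics/w9.png

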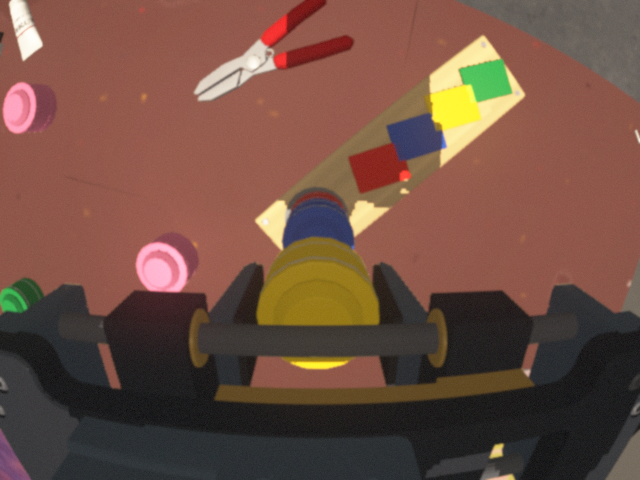

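Yellow is held upright at (318,300) above blue (319,225). Lower 80 mm to the seated height of 0.093.

Call:
carry_out:
  increments:
    - {"dr": [0,0,0],"linear": [0,0,10],"gripper": 0.5}
    - {"dr": [0,0,0],"linear": [0,0,20],"gripper": 0.5}
    - {"dr": [0,0,0],"linear": [0,0,20],"gripper": 0.5}
    - {"dr": [0,0,0],"linear": [0,0,13],"gripper": 0.5}
    - {"dr": [0,0,0],"linear": [0,0,7],"gripper": 0.5}
    - {"dr": [0,0,0],"linear": [0,0,5],"gripper": 0.5}
    - {"dr": [0,0,0],"linear": [0,0,3],"gripper": 0.5}
    - {"dr": [0,0,0],"linear": [0,0,1.5],"gripper": 0.5}
    - {"dr": [0,0,0],"linear": [0,0,0],"gripper": 0.5}
    - {"dr": [0,0,0],"linear": [0,0,0],"gripper": 0.5}

```text
clock: 26.48
ee_pos: [0.5139, 0.0755, 0.0941]
tool_rot: [180.0, 0.0, 179.9]
wrist_force: [0.3, 0.7, -0.1]
gripper_width: 0.587
```

Call:
carry_out:
  increments:
    - {"dr": [0,0,0],"linear": [0,0,1],"gripper": 0.5}
    - {"dr": [0,0,0],"linear": [0,0,0],"gripper": 0.5}
    - {"dr": [0,0,0],"linear": [0,0,0],"gripper": 0.85}
    - {"dr": [0,0,0],"linear": [0,0,0],"gripper": 0.85}
    - {"dr": [0,0,0],"linear": [0,0,0],"gripper": 0.85}
    - {"dr": [0,0,0],"linear": [0,0,0],"gripper": 0.85}
    - {"dr": [0,0,0],"linear": [0,0,-20],"gripper": 0.85}
    - {"dr": [0,0,0],"linear": [0,0,-30],"gripper": 0.85}
    - {"dr": [0,0,0],"linear": [0,0,-30],"gripper": 0.85}
    - {"dr": [0,0,0],"linear": [0,0,-30],"gripper": 0.85}
    - {"dr": [0,0,0],"linear": [0,0,0],"gripper": 0.85}
    - {"dr": [0,0,0],"linear": [0,0,0],"gripper": 0.85}

```text
clock: 27.98
ee_pos: [0.5134, 0.0754, 0.2024]
tool_rot: [-180.0, -0.0, 179.9]
wrist_force: [-1.0, -0.7, 0.8]
gripper_width: 0.85
```

```bash
python3 w.py w10 yellow,512,75,130
```

```text
27.975 [0.51336282 0.07544282 0.20235875] [-1.79995934e+02 -2.97456785e-02  1.79899363e+02] 0.8498949274747443 [-0.95685865 -0.67356374  0.80696901]
yellow 1163 circ 513.6 77.4 r18.4 mean [516.   76.6 130.6]
```

View pics/w10.png

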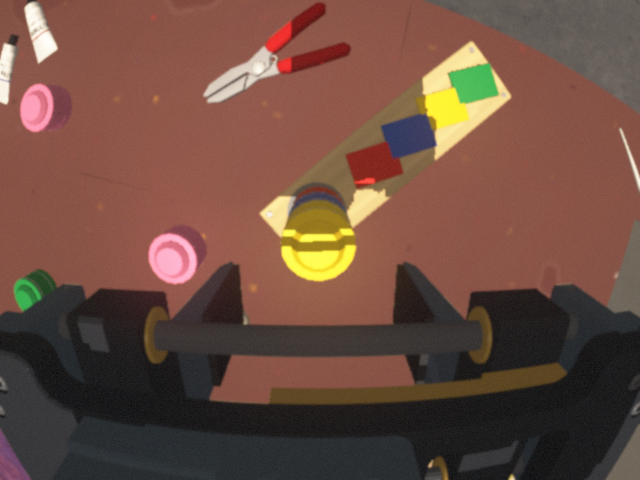

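Yellow top reads 130.6 mm (nominal 130): seated. Next green (35,290).

Call:
carry_out:
  increments:
    - {"dr": [0,0,0],"linear": [-4,-15,0],"gripper": 0.85}
    - {"dr": [0,0,0],"linear": [-8,-31,0],"gripper": 0.85}
    - {"dr": [0,0,0],"linear": [-8,-31,0],"gripper": 0.85}
    - {"dr": [0,0,0],"linear": [-8,-31,0],"gripper": 0.85}
    - {"dr": [0,0,0],"linear": [-8,-31,0],"gripper": 0.85}
    - {"dr": [0,0,0],"linear": [-8,-31,0],"gripper": 0.85}
    - {"dr": [0,0,0],"linear": [-8,-31,0],"gripper": 0.85}
    - {"dr": [0,0,0],"linear": [-8,-31,0],"gripper": 0.85}
    - {"dr": [0,0,0],"linear": [-8,-31,0],"gripper": 0.85}
    - {"dr": [0,0,0],"linear": [-8,-31,0],"gripper": 0.85}
    - {"dr": [0,0,0],"linear": [-8,-31,0],"gripper": 0.85}
    - {"dr": [0,0,0],"linear": [-8,-31,0],"gripper": 0.85}
    - {"dr": [0,0,0],"linear": [-5,-15,0],"gripper": 0.85}
    - {"dr": [0,0,0],"linear": [0,0,25],"gripper": 0.85}
    - {"dr": [0,0,0],"linear": [0,0,30],"gripper": 0.85}
    - {"dr": [0,0,0],"linear": [0,0,30],"gripper": 0.85}
    - {"dr": [0,0,0],"linear": [0,0,17],"gripper": 0.85}
    - {"dr": [0,0,0],"linear": [0,0,0],"gripper": 0.85}
    - {"dr": [0,0,0],"linear": [0,0,0],"gripper": 0.85}

```text
clock: 30.4
ee_pos: [0.6106, -0.296, 0.102]
tool_rot: [-180.0, 0.1, 179.9]
wrist_force: [0.2, -0.2, 0.1]
gripper_width: 0.846
```

```bash
python3 w.py w11 green,610,-295,46
```

```text
30.4 [ 0.61063676 -0.29598019  0.10197575] [-1.79968225e+02  6.19587789e-02  1.79900531e+02] 0.8457736828527354 [ 0.15138359 -0.16645569  0.10231683]
green 206 circ 611.3 -295.8 r17.8 mean [ 619.3 -296.7   44.8]
```

View pics/w11.png

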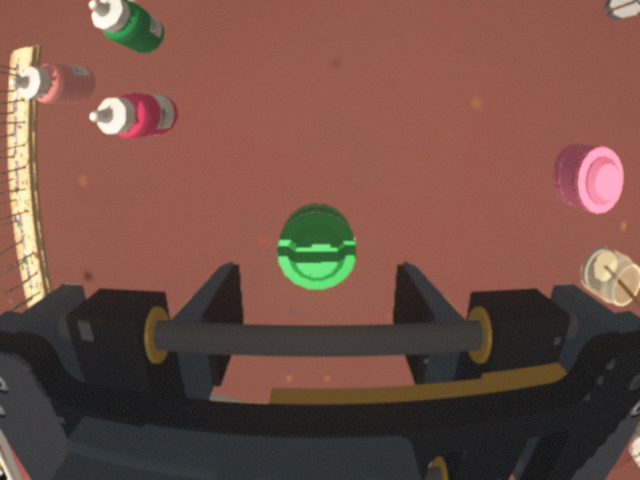

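Green pot centred (317,248), nothing near the fingers.

Call:
carry_out:
  increments:
    - {"dr": [0,0,0],"linear": [0,0,20],"gripper": 0.85}
    - {"dr": [0,0,0],"linear": [0,0,25],"gripper": 0.85}
    - {"dr": [0,0,0],"linear": [0,0,25],"gripper": 0.85}
    - {"dr": [0,0,0],"linear": [0,0,17],"gripper": 0.85}
    - {"dr": [0,0,0],"linear": [0,0,6],"gripper": 0.85}
    - {"dr": [0,0,0],"linear": [0,0,0],"gripper": 0.85}
    - {"dr": [0,0,0],"linear": [0,0,0],"gripper": 0.5}
    - {"dr": [0,0,0],"linear": [0,0,0],"gripper": 0.5}
    - {"dr": [0,0,0],"linear": [0,0,0],"gripper": 0.5}
    - {"dr": [0,0,0],"linear": [0,0,0],"gripper": 0.5}
    - {"dr": [0,0,0],"linear": [0,0,0],"gripper": 0.5}
    - {"dr": [0,0,0],"linear": [0,0,0],"gripper": 0.5}
  force: 20

```text
clock: 31.95
ee_pos: [0.6103, -0.2958, 0.0085]
tool_rot: [-180.0, 0.0, 179.9]
wrist_force: [-1.1, 0.8, 6.5]
gripper_width: 0.589
```

Call:
carry_out:
  increments:
    - {"dr": [0,0,0],"linear": [0,0,-10],"gripper": 0.5}
    - {"dr": [0,0,0],"linear": [0,0,-25],"gripper": 0.5}
    - {"dr": [0,0,0],"linear": [0,0,-35],"gripper": 0.5}
    - {"dr": [0,0,0],"linear": [0,0,-35],"gripper": 0.5}
    - {"dr": [0,0,0],"linear": [0,0,-35],"gripper": 0.5}
    - {"dr": [0,0,0],"linear": [0,0,-35],"gripper": 0.5}
    - {"dr": [0,0,0],"linear": [0,0,-25],"gripper": 0.5}
    - {"dr": [0,0,0],"linear": [0,0,0],"gripper": 0.5}

```text
clock: 32.95
ee_pos: [0.6109, -0.2961, 0.2103]
tool_rot: [-179.9, 0.2, 179.9]
wrist_force: [-0.7, 0.4, -0.7]
gripper_width: 0.589
```

Call:
carry_out:
  increments:
    - {"dr": [0,0,0],"linear": [4,15,0],"gripper": 0.5}
    - {"dr": [0,0,0],"linear": [8,31,0],"gripper": 0.5}
    - {"dr": [0,0,0],"linear": [8,31,0],"gripper": 0.5}
    - {"dr": [0,0,0],"linear": [8,31,0],"gripper": 0.5}
    - {"dr": [0,0,0],"linear": [8,31,0],"gripper": 0.5}
    - {"dr": [0,0,0],"linear": [8,31,0],"gripper": 0.5}
    - {"dr": [0,0,0],"linear": [8,31,0],"gripper": 0.5}
    - {"dr": [0,0,0],"linear": [8,31,0],"gripper": 0.5}
    - {"dr": [0,0,0],"linear": [8,31,0],"gripper": 0.5}
    - {"dr": [0,0,0],"linear": [8,31,0],"gripper": 0.5}
    - {"dr": [0,0,0],"linear": [8,31,0],"gripper": 0.5}
    - {"dr": [0,0,0],"linear": [8,31,0],"gripper": 0.5}
    - {"dr": [0,0,0],"linear": [5,15,0],"gripper": 0.5}
    - {"dr": [0,0,0],"linear": [0,0,0],"gripper": 0.5}
    - {"dr": [0,0,0],"linear": [0,0,0],"gripper": 0.5}

```text
clock: 34.83
ee_pos: [0.5137, 0.075, 0.2076]
tool_rot: [-180.0, -0.0, 179.9]
wrist_force: [-0.1, -0.3, -0.6]
gripper_width: 0.589
```

```bash
python3 w.py w12 green,512,75,240 yellow,512,75,130
```

```text
34.825 [0.51367289 0.07496895 0.20763661] [-1.79990733e+02 -2.27720783e-02  1.79889003e+02] 0.5890648210114471 [-0.08259217 -0.30468849 -0.59414241]
green 1158 circ 514.3 76.6 r25.8 mean [514.1  80.4 240.3]
yellow 44 circ 512.5 76.1 r17.4 mean [508.9  77.5 130.4]
```

View pics/w12.png

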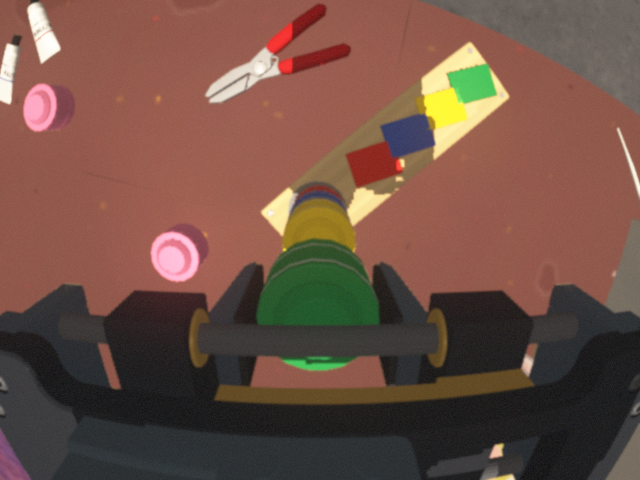

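Green is held at (318,300) over yellow, aligned. Seated TCP height is 0.1305, so 77 mm down.

Call:
carry_out:
  increments:
    - {"dr": [0,0,0],"linear": [0,0,10],"gripper": 0.5}
    - {"dr": [0,0,0],"linear": [0,0,20],"gripper": 0.5}
    - {"dr": [0,0,0],"linear": [0,0,20],"gripper": 0.5}
    - {"dr": [0,0,0],"linear": [0,0,11],"gripper": 0.5}
    - {"dr": [0,0,0],"linear": [0,0,6],"gripper": 0.5}
    - {"dr": [0,0,0],"linear": [0,0,4],"gripper": 0.5}
    - {"dr": [0,0,0],"linear": [0,0,3],"gripper": 0.5}
    - {"dr": [0,0,0],"linear": [0,0,1.5],"gripper": 0.5}
    - {"dr": [0,0,0],"linear": [0,0,0],"gripper": 0.5}
    - {"dr": [0,0,0],"linear": [0,0,0],"gripper": 0.5}

```text
clock: 36.12
ee_pos: [0.5139, 0.0755, 0.1326]
tool_rot: [180.0, 0.0, 179.9]
wrist_force: [0.2, 0.2, -0.3]
gripper_width: 0.589
```

Call:
carry_out:
  increments:
    - {"dr": [0,0,0],"linear": [0,0,1],"gripper": 0.5}
    - {"dr": [0,0,0],"linear": [0,0,0.5],"gripper": 0.5}
    - {"dr": [0,0,0],"linear": [0,0,0],"gripper": 0.5}
    - {"dr": [0,0,0],"linear": [0,0,0],"gripper": 0.85}
    - {"dr": [0,0,0],"linear": [0,0,0],"gripper": 0.85}
    - {"dr": [0,0,0],"linear": [0,0,0],"gripper": 0.85}
    - {"dr": [0,0,0],"linear": [0,0,0],"gripper": 0.85}
    - {"dr": [0,0,0],"linear": [0,0,-20],"gripper": 0.85}
    - {"dr": [0,0,0],"linear": [0,0,-30],"gripper": 0.85}
    - {"dr": [0,0,0],"linear": [0,0,-30],"gripper": 0.85}
    - {"dr": [0,0,0],"linear": [0,0,-30],"gripper": 0.85}
    - {"dr": [0,0,0],"linear": [0,0,0],"gripper": 0.85}
    - {"dr": [0,0,0],"linear": [0,0,0],"gripper": 0.85}

```text
clock: 37.75
ee_pos: [0.5133, 0.0754, 0.2403]
tool_rot: [-180.0, -0.0, 179.9]
wrist_force: [-0.1, -1.2, -0.2]
gripper_width: 0.849
```

```bash
python3 w.py w13 green,512,75,168; python3 - <<'E'
from h import *
p,d=bot.grab_frame('scene');cv2.imwrite('pics/scene_end.png',p[:,:,::-1])
p2,d2=bot.grab_frame('top');cv2.imwrite('pics/top_end.png',p2[:,:,::-1])
for n,d in(('scene',d),('top',d2)):
    P=cloud(n,d,cam(n)).reshape(-1,3)*1000
    k=(np.hypot(P[:,0]-637,P[:,1]+27)<45)&(P[:,2]>33)&(P[:,2]<52);(a,b),r=cv2.minEnclosingCircle(P[k][:,:2].astype(np.float32)) if k.sum()>4 else((0,0),0)
    print(n,'jar',k.sum(),a,b,r)
E
```

```text
37.75 [0.51334748 0.07544692 0.24029267] [-1.79995098e+02 -3.41809804e-02  1.79899705e+02] 0.8493676336698069 [-0.13474078 -1.21874726 -0.16255592]
green 104 circ 514.5 76.8 r17.5 mean [524.2  77.3 166.8]
scene jar 169 636.3897094726562 -30.779701232910156 23.675661087036133
top jar 122 636.1841430664062 -27.480239868164062 23.171489715576172
```

View pics/scene_end.png

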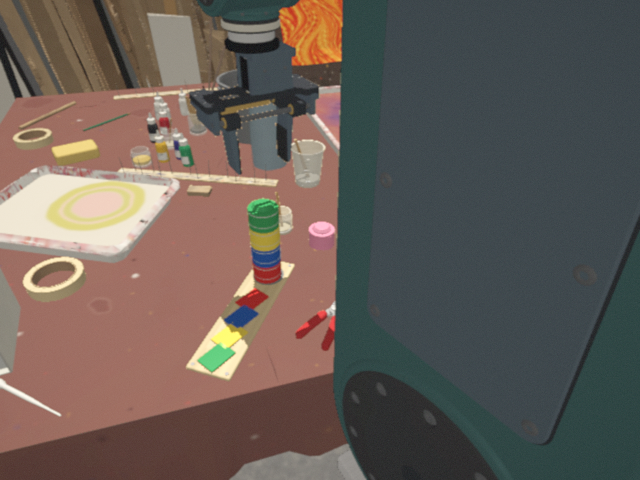

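The scene view shows the column red-blue-yellow-green upright at (265,240), gripper clear and jar upright at (284,218). The green reading was thin (104 pixels), so I'll check its height properly.

```bash
python3 - <<'E'
from h import *
import pickle
for t,z in(('w10',130),('w13',168)):
    st,p,d=pickle.load(open(f'pics/{t}.pkl','rb'));P=cloud('wrist',d,cam('wrist',st))*1000
    for nm,a,b,lo,hi in(('spigot top',0,12,z-12,z+9),('shoulder',21,26,z-20,z+2)):
        r=np.hypot(P[...,0]-513.5,P[...,1]-77);k=(r>a)&(r<b)&(P[...,2]>lo)&(P[...,2]<hi)
        q=P[k];A=np.c_[q[:,:2]-q[:,:2].mean(0),np.ones(len(q))];s=np.linalg.lstsq(A,q[:,2],rcond=None)[0]
        print(t,nm,len(q),'median z',np.median(q[:,2]).round(1),'tilt',s[:2].round(3))
print(bot.read_state()['wrist_force'])
E
```

```text
w10 spigot top 906 median z 131.0 tilt [-0.    -0.004]
w10 shoulder 1391 median z 123.0 tilt [0.003 0.001]
w13 spigot top 910 median z 169.0 tilt [-0.002 -0.001]
w13 shoulder 1495 median z 160.9 tilt [ 0.039 -0.003]
[-0.79922535 -0.29990903 -0.14445586]
```

Green's top sits 38.0 mm above yellow's, level; all four are seated and the gripper is clear. Handing in.

```bash
python3 -c "
from plant import bot
print(bot.close_job())"
```

```text
the job is handed in; nothing more can be done
None
```

I stacked the four pots on the board's seat in the order the samples show: red at the bottom, then blue, yellow and green. I handed the job in after about 38 s of the 120 s allowed.

**Height and tilt:** each pot's top read 54.4, 92.4, 130.6 and 169.0 mm, against nominal 54, 92, 130 and 168. Green's lid showed no measurable tilt.

**Position:** the pot centres measured within about 2 mm of the seat.

**Jar:** in the final pictures it stands upright. The top camera shows no shift. The scene camera shows about 4 mm, but its view of the jar was partly blocked by the column.

**Readings that disagreed:**
- The wrist camera and the fixed cameras differed by about 4 mm in x and y. I used the wrist camera's values throughout.
- My first height for green, 166.8 mm from only 104 pixels, was too thin. A wider sample gave 169.0 mm, exactly 38.0 mm above yellow.
- A fit to green's shoulder gave a 0.04 rad slope, still within the 0.1 rad limit. I think it comes from stray edge pixels, since the lid reads level.

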